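# Tidy the palm-leaf engraver's bench

### The arm

A 7-joint arm with a two-finger parallel gripper is mounted at the origin on the work surface. World frame = base frame: x ahead of the robot, y to its left, z up, the work surface at z = 0. Lengths are in m, angles in rad, forces in N, time in s.
With the tool pointing down it reaches from about 0.4 to 0.85 m from the base axis. Payload 10.4 kg.
Tool frame: the origin (TCP) lies between the finger pads; the fingertips stand 22 mm ahead of it and the grasp point (between the pads) lies 3 mm ahead of it; z points along the fingers, y is the line along which they close (so a half turn about z gives the same grasp; the last joint's range is limited). The gripper opens to 85 mm and grips with 20 to 120 N. Pads are 22 mm wide; open, the fingers measure 114 mm over their backs; the gripper's body (76 mm by 85 mm) begins 54 mm behind the grasp point. The pads swing forward as they close: fully open they stand 13 mm farther back than shut.
Start: joints at [1.276, 0.332, -0.065, 1.46, 0.022, 1.35, -0.088], TCP at [0.168, -0.602, 0.253] pointing down, gripper open.
Joint ranges: [-2.6, 2.6], [-0.5, 2.12], [-1.47, 1.34], [0.16, 2.42], [-1.27, 4.41], [0.06, 2.06], [-2.6, 2.6]. Speed limits (rad/s): [2.22, 2.22, 2.79, 2.79, 3.14, 3.14, 3.14].

### API

Orientations are given as a unit quaternion [x, y, z, w].
In Python, from workcell import manip, camera, ticket, boxes_of, outline_of gives the robot as it stands.
- The arm moves only by the tool carry_out, never from a script. Its argument "deltas" is a list of rows, each a list of 5 numbers: the shift along the tool's x, y, z as a fraction of full scale, then the turn about the tool's z as a fraction of full scale, then the opening, from -1 (shut) to 1 (fully open), so that 0 is half open. In form: [[tx, ty, tz, spin, gripper], ...]. A call has 1 to 20 rows; each row is the pose to reach, as a shift and turn from the pose commanded when the call began, along the tool's axes at that moment; what a row does not reach only later rows make up. Full scale, the value 1, is 150 mm for a shift and 30 degrees for a turn. A row lasts 1/8 s, in which the tool goes at most 62.5 mm and 10.7 degrees, less where a joint would pass 70% of its speed; a pose out of reach is approached as far as the arm can. A call with a number of a shift or a turn outside -1 to 1 is refused whole. A call with a gripper value outside its range is refused whole. The fingers move at their own pace and stop on an object; "force" is the grip in N (left out, the last holds). Time passes only in rows, so rows that repeat a pose let the fingers close. It gives the time, the measured TCP pose, the force, the opening and the grip force at its end, in the units of the state.
- manip.get_obs(): the state, without advancing time (a new reading comes with each control period).
- camera(name): name is "side" or "top"; returns a dict with "img" (400x640x3 uint8, red, green, blue), "depth" (400x640 float32, m along the optical axis (not along the pixel's ray), 0 where there is no reading), "vertical_fov" (degrees; the focal length in pixels is half the picture's height over the tangent of half this angle, whatever the lens; pixels are square), "cx", "cy" (the principal point, pixels), "k1" (the pictures are not rectified: a ray, as slopes to the right and down, at radius r is drawn at 1 + k1 r^2 times it, then the intrinsics apply), "R" (3x3) and "t" (3): a world point X has camera coordinates R X + t. Camera axes: x right, y down, z forward; pixel columns grow to the right and rows downward; lengths in m; the calibration is good to about 2 mm. A picture is of the moment at which its call begins.
- ticket.hand_in(): hands the job in; it is judged then, once.
Trained networks look in a picture, given as the dict that the camera call returned (one of the last four; its "shot" number tells which), for a name from the list of things; names that differ only in an ending like _2 or _b are one class to them, and where a whole thing is asked for, a point or a joint stands for the part that bears it (a point fixed in the world has none). Each returns a list of dicts, best first, with "conf" (0 to 1); they miss things now and then, are a little off and sometimes report something else, mostly with a low value. They report only what shows in the picture. A call takes as long as a camera call. They do not tell look-alikes from the thing itself.
- boxes_of(query, picture): "position" ([x, y, z] in m, in world coordinates, good to about 4 mm: the middle of the surface that is visible of it).
- outline_of(query, picture): "region" (400x640 bool, what is visible of it).
The state is a dict: "clock": time; "joint_pos": joint angles; "joint_velocities": joint speeds; "tau": joint torques, N m; "position": TCP position; "ee_rot": TCP orientation; "ft_force": force on the tool from outside, world axes, zero at the start; "torque": the same for the moment, N m; "grip_width": opening from 0.0 (shut) to 1.0 (fully open); "grasp_force": force on a finger pad.
Only numpy, scipy, OpenCV 4.12 (cv2) and the standard library are available. Lean on these libraries where they do the work, as an engineer would, in place of code of your own. Each camera call takes 0.05 s, during which the arm holds its last target. There are 200 camera calls.

### The job

Clear up the engraver's bench: lay the two knives (the thin graver and the broad knife) flat in the long two-bay tray, one in each bay, lay the two sharpening stones flat side by side in the shorter plain tray, and seat the round-bottomed ink pot upright in the cup of its wooden stand. Keep the pot upright all the way and set it into the stand gently, not dropped. Leave the manuscript bundle and the amber jar where they are.

Things in the scene. Friction and masses are not known exactly. Their poses are not given: they have to be found in the camera images.
- graver_center (a point): Graver: knife 140 mm long over all, dark flat-sided wooden handle 105 mm long, 18 mm wide and 18 mm high, thin steel blade only 6 mm wide. Point: middle of the whole length, half-way up (9 mm above what it lies on), inside the handle (the handle reaches from 70 mm behind this point to 35 mm ahead of it; it balances about 16 mm behind it). x axis runs along the knife to the blade's tip, z up. Loose, about 60 g.
- broad_knife_center (a point): Broad knife: same size and form as the graver (140 mm long, handle 105 x 18 x 18 mm) but with a pale wooden handle and a steel blade 22 mm wide. Point: middle of the whole length, half-way up (9 mm above what it lies on), inside the handle, which reaches from 70 mm behind it to 35 mm ahead; it balances about 14 mm behind it. x axis along the knife to the blade's tip, z up. Loose, about 60 g.
- whetstone_center (a point): Whetstone: plain grey oblong block 70 x 30 x 20 mm high, lying flat. Point: its centre, 10 mm above what it lies on. x axis along the 70 mm side, y along the 30 mm side, z up. Loose, about 110 g.
- round_hone_center (a point): Round hone: plain grey stone disc, 42 mm in diameter, 20 mm thick, lying flat. Point: its centre, 10 mm above what it lies on. z up. Loose, about 70 g.
- ink_pot_center (a point): Closed ink pot, 80 mm high: terracotta ball 58 mm in diameter with a small flat foot 24 mm across, narrowing to a neck 23 mm across at 56 mm above the foot; on it, fixed to the pot, a pale wooden stopper 28 mm in diameter that takes up the top 24 mm and is the thing to grip it by. Point: on the axis, 40 mm above the foot, 40 mm below the stopper's top. z up. Loose, about 140 g; tips over easily.
- tool_tray: Long low two-bay wooden tray, fixed. 118 mm (its x) by 200 mm (its y) outside, walls 5 mm thick, rim 14 mm high, floor 5 mm thick. A lengthwise divider 4 mm thick, 13 mm high, along its y axis splits it into two bays, each 52 mm wide and 190 mm long inside, centred 28 mm to either side (x = +28 and -28 mm). Origin: centre of its underside, on the table.
- stone_tray: Shorter plain wooden tray without divider, fixed. 110 mm (its x) by 134 mm (its y) outside, walls 5 mm thick, rim 14 mm high, floor 5 mm thick; inside 100 x 124 mm. Origin: centre of its underside, on the table.
- pot_stand: Round dark wooden cup stand, fixed: 68 mm in diameter (72 at the foot), 26 mm high, open on top with a round hollow 46 mm across and 20 mm deep. The pot's ball sinks about 9 mm below the rim and centres itself there; seated, the pot's foot is about 17 mm above the table and its listed point about 57 mm. Origin: centre of its underside, on the table.
- manuscript: Manuscript bundle: red-edged stack between two wooden boards, 62 x 300 x 46 mm high, lying along the right edge of the work. Origin: centre of its underside; y along its length. Bystander, loose, 0.9 kg.
- jar: Amber glass jar with a steel cap, 56 mm in diameter, 75 mm high, standing at the left of the work. Origin: centre of its underside. Bystander, loose, 250 g.
Mind the look-alikes: they are no part of the job. Leave any green look-alike of the part that bears ink_pot_center alone.

How it is judged:
At the end, for the whole second after the job is handed in: Knives flat in the long tray, one per bay, middles within 35 mm of the bay's middle lengthwise; stones flat on the shorter tray's floor; pot in the stand, within 0.15 rad of upright and 7 mm of its axis, its point 50 to 62 mm above the table; all at rest (y of graver_center in the frame of tool_tray between -0.035 and 0.035 m and z of graver_center in the frame of tool_tray between 0.01 and 0.019 m and angle between each of graver_center, broad_knife_center's own x axis and vertical above 1.47 rad and y of broad_knife_center in the frame of tool_tray between -0.035 and 0.035 m and z of broad_knife_center in the frame of tool_tray between 0.01 and 0.019 m and ((x of graver_center in the frame of tool_tray between 0.002 and 0.054 m and x of broad_knife_center in the frame of tool_tray between -0.054 and -0.002 m) or (x of graver_center in the frame of tool_tray between -0.054 and -0.002 m and x of broad_knife_center in the frame of tool_tray between 0.002 and 0.054 m)) and x of whetstone_center in the frame of stone_tray between -0.05 and 0.05 m and y of whetstone_center in the frame of stone_tray between -0.062 and 0.062 m and z of whetstone_center in the frame of stone_tray between 0.011 and 0.019 m and angle between each of whetstone_center, round_hone_center's own z axis and vertical below 0.1 rad and x of round_hone_center in the frame of stone_tray between -0.05 and 0.05 m and y of round_hone_center in the frame of stone_tray between -0.062 and 0.062 m and z of round_hone_center in the frame of stone_tray between 0.011 and 0.019 m and horizontal distance between ink_pot_center and pot_stand below 0.007 m and z of ink_pot_center in the frame of pot_stand between 0.05 and 0.062 m and angle between ink_pot_center's own z axis and vertical below 0.15 rad and linear speed of each of graver, broad_knife, whetstone, round_hone, ink_pot below 0.02 m/s); the robot touches nothing.
It fails at once if the ink pot is tipped more than 0.5 rad (angle between ink_pot_center's own z axis and vertical above 0.5 rad).
It fails at once if the ink pot is dropped into the stand (faster than 0.45 m/s within the last 15 mm) (horizontal distance between ink_pot_center and pot_stand below 0.03 m and z of ink_pot_center in the frame of pot_stand below 0.072 m and linear speed of ink_pot above 0.45 m/s).
It fails at once if the manuscript bundle is shifted more than 20 mm (distance of manuscript from where it was at the start of the episode above 0.02 m).
It fails at once if the jar is shifted more than 20 mm (distance of jar from where it was at the start of the episode above 0.02 m).
It also fails if it takes over 104 s, if anything falls off the work surface, if the arm or the gripper's body presses on something with over 40 N, if the wrist force passes 120 N, or if a joint passes its speed limit or range.

## Working session

There is one attempt and no reset: what is moved stays moved. The work goes in short steps, Python scripts to look and compute and a tool call to move; the robot and the scene stay as the last step left them, time stands still between calls to the robot, and variables do not carry over. Pictures are saved under pics/ and viewed, at most 14 in all, crops included, and the job is handed in when it is done.

Besides the shell and the picture viewer there is one more tool, called as name([rows], argument=value, ...), one row to a line, values as JSON. carry_out: Moves the arm, as the interface text tells. Its arguments: {"type":"object","properties":{"deltas":{"type":"array","items":{"type":"array","items":{"type":"number"}}},"force":{"type":"number"}},"required":["deltas"]}

```bash
mkdir -p pics
cat > h.py <<'E'
import numpy as np, cv2
from workcell import manip, camera, ticket, boxes_of, outline_of
def rays(p,uv):
    f=200/np.tan(np.radians(p["vertical_fov"])/2)
    K=np.array([[f,0,p["cx"]],[0,f,p["cy"]],[0,0,1]])
    d=(np.asarray(uv,float).reshape(-1,2)-[p["cx"],p["cy"]])/f
    s=d.copy()
    for _ in range(20): s=d/(1+p["k1"]*(s**2).sum(1,keepdims=True))
    return np.c_[s,np.ones(len(s))]
def world(p,uv,depth=None):
    uv=np.asarray(uv).reshape(-1,2)
    if depth is None: depth=p["depth"][uv[:,1].astype(int),uv[:,0].astype(int)]
    return (rays(p,uv)*np.reshape(depth,(-1,1))-p["t"])@p["R"]
def onz(p,uv,z):
    d=rays(p,uv)@p["R"]; c=-p["R"].T@p["t"]
    return c+d*((z-c[2])/d[:,2:3])
def save(p,n,crop=None,s=1):
    im=p["img"][...,::-1]
    if crop: x0,y0,x1,y1=crop; im=im[y0:y1,x0:x1]
    cv2.imwrite(f"pics/{n}.png",cv2.resize(im,None,fx=s,fy=s,interpolation=cv2.INTER_CUBIC))
E
python3 - <<'E'
from h import *
o=manip.get_obs(); print(o)
names="graver_center broad_knife_center whetstone_center round_hone_center ink_pot_center tool_tray stone_tray pot_stand manuscript jar".split()
for c in ("top","side"):
    p=camera(c); save(p,c+"0"); print(c,p["vertical_fov"],p["k1"],-p["R"].T@p["t"])
    for n in names:
        for b in boxes_of(n,p): 
            if b["conf"]>.2: print(n,round(b["conf"],2),np.round(b["position"],3))
E
```

```text
{'clock': 0.0, 'joint_pos': array([ 1.27639734,  0.33286678, -0.06473514,  1.46094268,  0.02158102,
        1.34991868, -0.08850657]), 'joint_velocities': array([-0.00044549,  0.00027773,  0.00064836, -0.00115886,  0.00016347,
       -0.00062433,  0.00182396]), 'tau': array([ 8.91255077e-04, -6.25453520e+01,  4.94051341e-02, -3.91607666e+01,
        1.62653049e-02,  9.91256355e-03,  5.63912693e-05]), 'position': array([ 0.1677172 , -0.60171048,  0.25251853]), 'ee_rot': array([ 9.90776663e-01,  1.35503081e-01, -1.16414751e-04, -7.10908350e-04]), 'ft_force': array([1.05972237, 0.48808826, 0.86889088]), 'torque': array([ 0.01863978,  0.03261809, -0.02082234]), 'grasp_force': 0.0, 'grip_width': 1.005313867157298}
top 44.00235548060967 -0.11268093923536157 [ 0.23254397 -0.01105822  1.38452335]
graver_center 0.65 [ 0.386 -0.14   0.017]
broad_knife_center 0.58 [0.421 0.012 0.017]
whetstone_center 0.52 [ 0.402 -0.302  0.02 ]
round_hone_center 0.6 [0.408 0.3   0.021]
ink_pot_center 0.91 [0.304 0.15  0.05 ]
ink_pot_center 0.59 [0.395 0.149 0.048]
tool_tray 0.97 [ 0.606 -0.001  0.005]
tool_tray 0.53 [0.624 0.231 0.016]
stone_tray 0.81 [ 0.616 -0.231  0.005]
pot_stand 0.77 [0.623 0.232 0.016]
manuscript 0.89 [ 0.509 -0.442  0.045]
jar 0.57 [0.582 0.431 0.073]
side 57.91789614482756 -0.02548318555739384 [0.27254606 0.61446866 0.76333334]
graver_center 0.83 [ 0.383 -0.134  0.015]
graver_center 0.61 [0.61  0.011 0.004]
broad_knife_center 0.85 [0.423 0.013 0.014]
whetstone_center 0.73 [ 0.409 -0.294  0.02 ]
round_hone_center 0.53 [0.411 0.305 0.022]
ink_pot_center 0.74 [0.4   0.167 0.047]
ink_pot_center 0.74 [0.304 0.165 0.049]
tool_tray 0.78 [0.606 0.016 0.002]
stone_tray 0.86 [ 0.62  -0.226  0.004]
pot_stand 0.71 [0.626 0.233 0.02 ]
manuscript 0.66 [ 0.509 -0.417  0.044]
manuscript 0.37 [0.608 0.013 0.003]
jar 0.74 [0.421 0.012 0.014]
jar 0.65 [0.577 0.452 0.074]
```

View pics/top0.png

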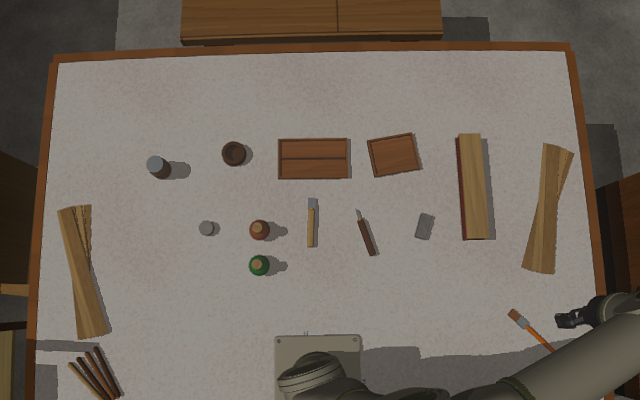

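Run:
```python
from h import *
p=camera("top")
def rect(m): 
    c,_=cv2.findContours(m.astype(np.uint8),0,2); c=max(c,key=cv2.contourArea)
    return c[:,0,:]
for n,z in dict(graver_center=.018,broad_knife_center=.018,whetstone_center=.02,round_hone_center=.02,tool_tray=.014,stone_tray=.014,pot_stand=.026,manuscript=.046,jar=.075,ink_pot_center=.08).items():
    for r in outline_of(n,p)[:3]:
        if r["conf"]<.2: continue
        c=rect(r["region"]); w=onz(p,c+0.0,z)[:,:2].astype(np.float32)
        (cx,cy),s,a=cv2.minAreaRect(w*1000)
        print(n,round(r["conf"],2),"px",c.mean(0).round(),"ctr",round(cx,1),round(cy,1),"size",np.round(s,1),"ang",round(a,1))
        if n=="ink_pot_center" :
            q=world(p,np.argwhere(r["region"])[:,::-1]); t=q[q[:,2]>q[:,2].max()-.006]
            print("  top",q[:,2].max().round(3),t.mean(0).round(4), len(t), "rgb",p["img"][r["region"]].mean(0).round())
```

```text
graver_center 0.53 px [365. 233.] ctr 393.8 -138.4 size [134.6  23.3] ang 19.6
broad_knife_center 0.57 px [310. 229.] ctr 422.3 8.9 size [ 21.1 141. ] ang 86.2
whetstone_center 0.6 px [422. 226.] ctr 406.3 -301.9 size [33.3 74.4] ang 71.4
round_hone_center 0.46 px [206. 227.] ctr 415.1 300.8 size [42.7 39.2] ang 45.0
tool_tray 0.73 px [310. 154.] ctr 609.1 -0.3 size [198.3 122.1] ang 89.8
stone_tray 0.69 px [394. 155.] ctr 615.7 -230.2 size [114.2 135.4] ang 9.3
pot_stand 0.86 px [234. 157.] ctr 622.6 224.1 size [69.  63.5] ang 0.5
manuscript 0.65 px [472. 188.] ctr 513.0 -442.9 size [ 77.4 305.9] ang 89.1
manuscript 0.63 px [206. 227.] ctr 411.7 296.3 size [39.9 36.6] ang 45.0
jar 0.73 px [160. 166.] ctr 579.6 426.4 size [79.4 54.3] ang 45.6
ink_pot_center 0.54 px [257. 265.] ctr 304.6 146.8 size [50.1 52.4] ang 89.7
  top 1.385 [ 0.2325 -0.0111  1.3845] 3 rgb [62. 75. 47.]
```

Run:
```python
from h import *
p=camera("top"); save(p,"crop1",(190,185,450,285),3)
p2=camera("side"); save(p2,"side1")
# terracotta pot / stopper from depth
for q,z in ((p,"top"),(p2,"side")):
    uv=np.argwhere(q["depth"]>0)[:,::-1]; w=world(q,uv)
    for n,x,y,lo,hi,r in (("pot",.395,.15,.06,.09,.03),("green",.304,.15,.06,.09,.03),("hone",.41,.30,.014,.03,.04),("stone",.406,-.3,.014,.03,.06),("graver",.39,-.138,.012,.03,.09),("broad",.42,.01,.012,.03,.09),("stand",.622,.228,.02,.035,.05),("jar",.58,.43,.06,.09,.05)):
        m=(np.hypot(w[:,0]-x,w[:,1]-y)<r)&(w[:,2]>lo)&(w[:,2]<hi)
        if m.sum()<5: print(z,n,m.sum()); continue
        b=(w[m][:,:2]*1000).astype(np.float32); rc=cv2.minAreaRect(b)
        print(z,n,m.sum(),"mean",b.mean(0).round(1),"med z",np.median(w[m][:,2]).round(4),"rect",np.round(rc[0],1),np.round(rc[1],1),round(rc[2],1))
```

```text
top pot 97 mean [402.8 150.6] med z 0.0805 rect [403.4 150.7] [25.8 26.7] 24.9
top green 96 mean [308.1 151.8] med z 0.0811 rect [308.4 151.8] [25.6 26.3] 52.6
top hone 175 mean [415.8 301.3] med z 0.0208 rect [415.7 301.8] [40.6 39.7] 86.2
top stone 255 mean [ 406.8 -303.5] med z 0.0219 rect [ 407.6 -303.4] [29.9 70.5] 71.8
top graver 260 mean [ 382.4 -143.1] med z 0.0181 rect [ 390.6 -133.9] [131.1  32.1] 18.5
top broad 283 mean [416.1   9.2] med z 0.018 rect [423.9   7.8] [ 20.4 138.9] 87.3
top stand 235 mean [626.8 226.6] med z 0.0265 rect [627.2 227.5] [65.5 65.6] 68.1
top jar 279 mean [586.1 436.8] med z 0.0757 rect [587.4 437.8] [49.9 49.4] 21.8
side pot 148 mean [402.9 155. ] med z 0.0783 rect [403.6 151.6] [25.5 27.2] 15.3
side green 151 mean [306.8 156.3] med z 0.0785 rect [307.3 153.6] [25.4 27.1] 59.0
side hone 278 mean [413.7 304.2] med z 0.0185 rect [413.5 303.6] [39.2 39.7] 61.9
side stone 157 mean [ 405.6 -301. ] med z 0.0198 rect [ 406.1 -303.8] [32.9 69. ] 71.6
side graver 186 mean [ 380.7 -141.5] med z 0.0169 rect [ 393.7 -139.9] [133.6  21.2] 16.9
side broad 242 mean [410.1  11.7] med z 0.0167 rect [422.8   8.7] [ 21.8 134. ] 87.8
side stand 329 mean [627.9 230.5] med z 0.0245 rect [628.  229.1] [66.7 66. ] 43.4
side jar 603 mean [584.8 440.3] med z 0.0732 rect [586.3 439.2] [48.2 49.4] 87.9
```

View pics/crop1.png

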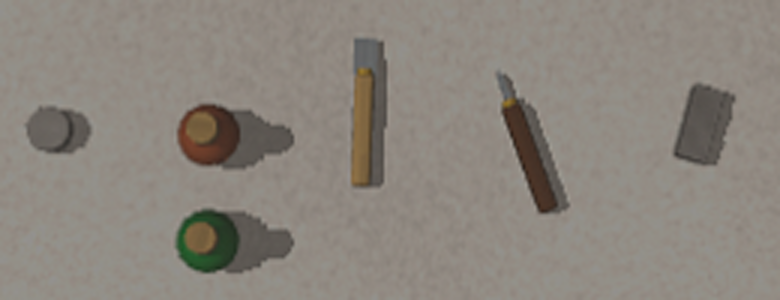

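View pics/side1.png

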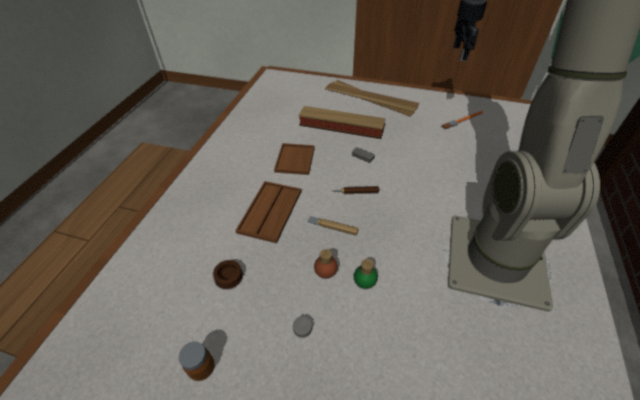

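The top crop shows the terracotta pot at (259,230), with its green look-alike at (259,265) to be left alone. The hone is at (207,228), the broad knife (pale handle) at (311,222), the dark graver at (365,233) and the whetstone at (425,226). I choose the terracotta pot.

```bash
cat > plan.py <<'E'
import numpy as np
from workcell import manip
def pose():
    o=manip.get_obs(); q=o["ee_rot"]
    return np.r_[o["position"],np.degrees(2*np.arctan2(q[1],q[0]))]
def plan(wps,start=None):
    """wps: (x,y,z[m],heading deg,grip,settle rows). Prints calls of rows 'n x [..]'."""
    P=np.array(pose() if start is None else start,float); print("start",P.round(4))
    base=P.copy(); cur=P.copy(); rows=[]; k=0
    def delta(T):
        h=np.radians(base[3]); d=T[:3]-base[:3]
        R=np.array([[np.cos(h),np.sin(h),0],[np.sin(h),-np.cos(h),0],[0,0,-1]])
        return np.r_[R@d/.15,-(T[3]-base[3])/30]
    def flush():
        nonlocal rows,base
        if rows: print("CALL",sum(n for n,_ in rows)," ; ".join(f"{n}x{list(map(float,r))}" for n,r in rows),"-> ",cur.round(3))
        rows=[]; base=cur.copy()
    for w in wps:
        T=np.array(w[:4],float); g=w[4]; s=w[5]
        while True:
            leg=T-cur; f=1.0
            while np.abs(delta(cur+f*leg)).max()>1.0005: f-=.02
            if f<1 and rows and f<.98: 
                if f<.3: flush(); continue
            f=max(f,0); n=int(np.ceil(max(np.linalg.norm(f*leg[:3])/.055,abs(f*leg[3])/10)))
            cur=cur+f*leg; n+=s if f==1 else 0
            if n: rows.append((n,np.r_[delta(cur),g].round(3)))
            if f==1: break
            flush()
    flush(); return cur
E
python3 - <<'E'
from h import *; from plan import *
for c in("top","side"):
    q=camera(c); uv=np.argwhere(q["depth"]>0)[:,::-1]; w=world(q,uv)
    for n,x,y,lo,hi,r in (("tool",.608,0,.0105,.022,.125),("stone_tray",.616,-.23,.0105,.022,.1),("gr_h",.38,-.143,.012,.03,.05),("br_h",.41,.01,.012,.03,.05)):
        m=(np.hypot(w[:,0]-x,w[:,1]-y)<r)&(w[:,2]>lo)&(w[:,2]<hi)
        b=(w[m][:,:2]*1000).astype(np.float32); rc=cv2.minAreaRect(b); v,d=np.linalg.eigh(np.cov(b.T))
        print(c,n,m.sum(),b.mean(0).round(1),np.round(rc[0],1),np.round(rc[1],1),round(rc[2],1),"pca",np.degrees(np.arctan2(d[1,1],d[0,1])).round(1))
plan([(.407,-.3035,.15,-18.2,0.3,3),(.407,-.3035,.06,-18.2,-.2,2)])
E
```

```text
top tool 686 [6.062e+02 4.000e-01] [ 5.976e+02 -1.000e-01] [198.6 226.5] 89.6 pca 89.7
top stone_tray 401 [ 616.5 -229.3] [ 631.5 -228.1] [143.  134.1] 9.3 pca 101.0
top gr_h 231 [ 379.3 -144.1] [ 380.3 -144.5] [98.1 19.3] 18.9 pca -161.4
top br_h 230 [408.9   9.6] [409.5   9.7] [17.8 98.4] 86.9 pca 177.0
side tool 465 [607.1   7.7] [ 5.768e+02 -1.000e-01] [204.  186.8] 89.7 pca 90.4
side stone_tray 203 [ 614.8 -226.6] [ 616.9 -231.3] [110.9 139.4] 9.3 pca 101.8
side gr_h 172 [ 379.4 -141.7] [ 380.1 -143.5] [98.  19.3] 17.6 pca -161.4
side br_h 214 [408.3  11.7] [409.5  10.5] [19.9 98.8] 87.4 pca 176.8
start [ 0.1678 -0.6021  0.2533 15.5717]
CALL 4 4x[0.994, -0.715, 0.331, 0.54, 0.3] ->  [ 0.283 -0.459  0.204 -0.639]
CALL 4 4x[0.769, -0.982, 0.337, 0.55, 0.3] ->  [  0.4    -0.313   0.153 -17.146]
CALL 8 4x[0.029, -0.074, 0.021, 0.035, 0.3] ; 4x[0.029, -0.074, 0.621, 0.035, -0.2] ->  [  0.407  -0.304   0.06  -18.2  ]
```

carry_out([
  [0.994,-0.715,0.331,0.54,0.3],
  [0.994,-0.715,0.331,0.54,0.3],
  [0.994,-0.715,0.331,0.54,0.3],
  [0.994,-0.715,0.331,0.54,0.3],
  [0.994,-0.715,0.331,0.54,0.3],
], force=40)

```text
clock: 2.48
position: [0.2824, -0.4592, 0.204]
ee_rot: [1.0, -0.005, -0.0, 0.0]
ft_force: [-1.4, -0.6, 0.1]
grip_width: 0.647
grasp_force: 0.0
```

carry_out([
  [0.8,-0.99,0.35,0.57,-0.3],
  [0.8,-0.99,0.35,0.57,-0.3],
  [0.8,-0.99,0.35,0.57,-0.3],
  [0.8,-0.99,0.35,0.57,-0.3],
  [0.8,-0.99,0.35,0.57,-0.3],
  [0.8,-0.99,0.35,0.57,-0.3],
])

```text
clock: 3.22
position: [0.4031, -0.314, 0.1516]
ee_rot: [0.988, -0.156, 0.0, 0.001]
ft_force: [0.0, -0.3, -1.0]
grip_width: 0.35
grasp_force: 0.0
```

Run:
```python
from h import *; from plan import *
P=pose(); print(manip.get_obs()["grip_width"],manip.get_obs()["clock"])
for c in("side","top"):
    q=camera(c)
    uv=np.argwhere(q["depth"]>0)[:,::-1]; w=world(q,uv)
    m=(np.hypot(w[:,0]-P[0],w[:,1]-P[1])<.06)&(w[:,2]>.06)&(w[:,2]<P[2]+.05)
    print(c,m.sum(),"tip z rel TCP",(np.sort(w[m][:,2])[:12:3]-P[2]).round(4) if m.sum()>12 else "")
plan([(.407,-.3035,.1,-18.2,-.1,2),(.407,-.3035,.03,-18.2,-.1,2)])
```

```text
0.3498449926167895 3.225
side 284 tip z rel TCP [-0.0226 -0.0201 -0.0187 -0.0176]
top 68 tip z rel TCP [-0.0169 -0.0092 -0.0022  0.0026]
start [  0.4032  -0.3136   0.1516 -17.9145]
CALL 7 3x[0.003, -0.072, 0.344, 0.01, -0.1] ; 4x[0.003, -0.072, 0.811, 0.01, -0.1] ->  [  0.407  -0.304   0.03  -18.2  ]
```

carry_out([
  [0.0,-0.07,0.34,0.01,0.1],
  [0.0,-0.07,0.34,0.01,0.1],
  [0.0,-0.07,0.6,0.01,0.1],
  [0.0,-0.07,0.804,0.01,0.1],
  [0.0,-0.07,0.804,0.01,0.1],
  [0.0,-0.07,0.804,0.01,-1],
  [0.0,-0.07,0.804,0.01,-1],
  [0.0,-0.07,0.804,0.01,-1],
  [0.0,-0.07,0.804,0.01,-1],
  [0.0,-0.07,0.804,0.01,-1],
  [0.0,-0.07,0.804,0.01,-1],
  [0.0,-0.07,0.6,0.01,-1],
  [0.0,-0.07,0.3,0.01,-1],
  [0.0,-0.07,0.3,0.01,-1],
])

```text
clock: 5.08
position: [0.4096, -0.3031, 0.1106]
ee_rot: [0.988, -0.157, 0.003, 0.002]
ft_force: [0.5, -1.0, -1.0]
grip_width: 0.338
grasp_force: 40.1
```

Run:
```python
from h import *; from plan import *
import math
a=math.radians(9.3); c=np.array([.6165,-.2305])
def T(x,y): return c+np.array([x*math.cos(a)-y*math.sin(a),x*math.sin(a)+y*math.cos(a)])
s=T(0,-.024); h=T(0,.033); print(s,h, manip.get_obs()["grip_width"],manip.get_obs()["grasp_force"])
cur=plan([(*s,.09,9.3,-1,2),(*s,.037,9.3,-1,2),(*s,.037,9.3,-.2,3),(*s,.1,9.3,-.2,0)])
g=(.379,-.1435)
plan([(*g,.09,18.5,-.2,2),(*g,.031,18.5,-.2,2),(*g,.031,18.5,-1,6),(*g,.1,18.5,-1,1)],cur)
```

```text
[ 0.62037849 -0.25418454] [ 0.61116707 -0.19793376] 0.33815394544919225 40.131436586380005
start [  0.4096  -0.3031   0.1106 -18.0343]
CALL 4 4x[0.988, -0.596, 0.11, -0.729, -1.0] ->  [ 0.578 -0.264  0.094  3.833]
CALL 11 3x[0.285, -0.046, 0.028, -0.182, -1.0] ; 3x[0.285, -0.046, 0.381, -0.182, -1.0] ; 3x[0.285, -0.046, 0.381, -0.182, -0.2] ; 2x[0.285, -0.046, -0.039, -0.182, -0.2] ->  [ 0.62  -0.254  0.1    9.3  ]
start [ 0.6204 -0.2542  0.1     9.3   ]
CALL 4 4x[-0.999, -0.672, 0.045, -0.209, -0.2] ->  [ 0.456 -0.179  0.093 15.556]
CALL 17 4x[-0.433, -0.366, 0.021, -0.098, -0.2] ; 4x[-0.433, -0.366, 0.415, -0.098, -0.2] ; 6x[-0.433, -0.366, 0.415, -0.098, -1.0] ; 3x[-0.433, -0.366, -0.045, -0.098, -1.0] ->  [ 0.379 -0.144  0.1   18.5  ]
```

carry_out([
  [0.988,-0.596,0.1,-0.73,-1],
  [0.988,-0.596,0.1,-0.73,-1],
  [0.988,-0.596,0.1,-0.73,-1],
  [0.988,-0.596,0.1,-0.73,-1],
  [0.988,-0.596,0.1,-0.73,-1],
  [0.988,-0.596,0.1,-0.73,-1],
])

```text
clock: 5.82
position: [0.5749, -0.2634, 0.0913]
ee_rot: [0.999, 0.033, -0.0, 0.0]
ft_force: [-0.5, -0.1, -0.8]
grip_width: 0.338
grasp_force: 40.1
```

carry_out([
  [0.285,-0.046,0.03,-0.18,-1],
  [0.285,-0.046,0.03,-0.18,-1],
  [0.285,-0.046,0.2,-0.18,-1],
  [0.285,-0.046,0.39,-0.18,-1],
  [0.285,-0.046,0.39,-0.18,-1],
  [0.285,-0.046,0.39,-0.18,-1],
])

```text
clock: 6.58
position: [0.6174, -0.2536, 0.033]
ee_rot: [0.997, 0.08, -0.0, 0.0]
ft_force: [0.1, -0.2, -0.9]
grip_width: 0.334
grasp_force: 50.0
```

carry_out([
  [0,0,0.01,0,-0.1],
  [0,0,0.01,0,-0.1],
  [0,0,0.01,0,-0.1],
  [0,0,-0.2,0,-0.1],
  [0,0,-0.4,0,-0.1],
  [0,0,-0.4,0,-0.2],
])

```text
clock: 7.32
position: [0.6198, -0.2531, 0.0956]
ee_rot: [0.997, 0.081, 0.002, 0.001]
ft_force: [0.1, -0.1, -0.7]
grip_width: 0.399
grasp_force: 0.0
```

Run:
```python
from h import *; from plan import *
g=(.379,-.1435)
plan([(*g,.093,18.5,-.2,2),(*g,.031,18.5,-.2,2),(*g,.031,18.5,-1,6),(*g,.1,18.5,-1,1)])
p=camera("top"); save(p,"c2",(350,115,470,195),4)
```

```text
start [ 0.6198 -0.2531  0.0956  9.2681]
CALL 4 4x[-0.998, -0.666, 0.012, -0.209, -0.2] ->  [ 0.456 -0.179  0.094 15.546]
CALL 17 4x[-0.432, -0.363, 0.006, -0.098, -0.2] ; 4x[-0.432, -0.363, 0.419, -0.098, -0.2] ; 6x[-0.432, -0.363, 0.419, -0.098, -1.0] ; 3x[-0.432, -0.363, -0.041, -0.098, -1.0] ->  [ 0.379 -0.144  0.1   18.5  ]
```

View pics/c2.png

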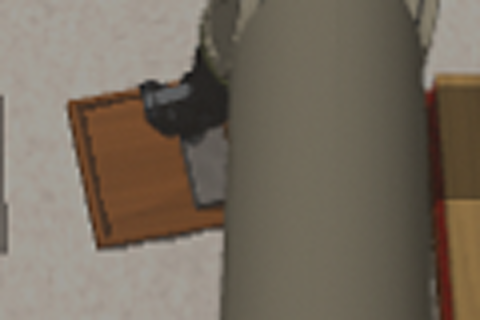

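The crop shows the whetstone lying in the shorter tray, around (402,158), with the arm covering its right part. Graver next.

carry_out([
  [-1,-0.67,0,-0.21,-0.2],
  [-1,-0.67,0,-0.21,-0.2],
  [-1,-0.67,0,-0.21,-0.2],
  [-1,-0.67,0,-0.21,-0.2],
  [-1,-0.67,0,-0.21,-0.2],
])

```text
clock: 8.0
position: [0.4542, -0.1779, 0.0925]
ee_rot: [0.991, 0.135, 0.0, 0.0]
ft_force: [-0.1, -0.2, -0.4]
grip_width: 0.399
grasp_force: 0.0
```

carry_out([
  [-0.43,-0.36,0,-0.1,-0.2],
  [-0.43,-0.36,0,-0.1,-0.2],
  [-0.43,-0.36,0,-0.1,-0.2],
  [-0.43,-0.36,0.2,-0.1,-0.2],
  [-0.43,-0.36,0.2,-0.1,-0.2],
  [-0.43,-0.36,0.2,-0.1,-0.2],
])

```text
clock: 8.75
position: [0.3785, -0.1431, 0.0633]
ee_rot: [0.987, 0.161, 0.0, -0.0]
ft_force: [0.0, 0.4, 0.3]
grip_width: 0.401
grasp_force: 0.0
```

Run:
```python
from h import *; from plan import *
g=(.379,-.1435)
print(manip.get_obs()["position"],manip.get_obs()["ee_rot"])
plan([(*g,.031,18.5,-.2,2)])
p=camera("side"); save(p,"c3",(320,130,420,215),6)
```

```text
[ 0.37852578 -0.14308089  0.06326591] [ 9.86883856e-01  1.61431361e-01  3.62608937e-04 -1.95983334e-04]
start [ 0.3785 -0.1431  0.0633 18.58  ]
CALL 3 3x[0.002, 0.004, 0.215, 0.003, -0.2] ->  [ 0.379 -0.144  0.031 18.5  ]
```

View pics/c3.png

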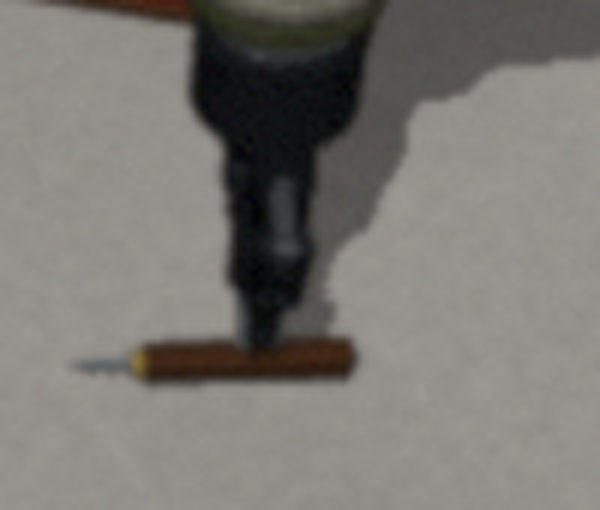

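The gripper is over the middle of the dark handle, side pixel (363,188), with the blade to the left. Grasping.

carry_out([
  [0,0,0.12,0,-0.2],
  [0,0,0.215,0,-0.2],
  [0,0,0.215,0,-0.2],
  [0,0,0.215,0,-1],
  [0,0,0.215,0,-1],
  [0,0,0.215,0,-1],
  [0,0,0.215,0,-1],
  [0,0,0.215,0,-1],
  [0,0,0.215,0,-1],
  [0,0,0.215,0,-1],
  [0,0,0,0,-1],
  [0,0,-0.25,0,-1],
  [0,0,-0.25,0,-1],
], force=60)

```text
clock: 10.42
position: [0.3791, -0.1436, 0.1027]
ee_rot: [0.987, 0.161, 0.002, 0.002]
ft_force: [0.0, 1.1, -1.7]
grip_width: 0.189
grasp_force: 58.9
```

Run:
```python
from h import *; from plan import *
print(manip.get_obs()["grip_width"],manip.get_obs()["grasp_force"])
b=(.6075-.028,-.016)
cur=plan([(.46,-.1,.1,48,-1,1),(*b,.09,78,-1,1),(*b,.09,90,-1,2),(*b,.037,90,-1,2)])
```

```text
0.1887721491649215 58.89204204082489
start [ 0.3791 -0.1436  0.1027 18.5628]
CALL 4 4x[0.604, -0.104, 0.018, -0.981, -1.0] ->  [ 0.46 -0.1   0.1  48.  ]
CALL 4 4x[0.949, 0.217, 0.067, -1.0, -1.0] ->  [ 5.8e-01 -1.6e-02  9.0e-02  7.8e+01]
CALL 7 4x[0.0, 0.0, 0.0, -0.4, -1.0] ; 3x[0.0, 0.0, 0.353, -0.4, -1.0] ->  [ 5.8e-01 -1.6e-02  3.7e-02  9.0e+01]
```

carry_out([
  [0.604,-0.104,0.018,-0.98,-1],
  [0.604,-0.104,0.018,-0.98,-1],
  [0.604,-0.104,0.018,-0.98,-1],
  [0.604,-0.104,0.018,-0.98,-1],
  [0.604,-0.104,0.018,-0.98,-1],
])

```text
clock: 11.05
position: [0.4578, -0.0996, 0.097]
ee_rot: [0.914, 0.405, -0.0, -0.0]
ft_force: [0.3, -0.8, -0.9]
grip_width: 0.187
grasp_force: 58.9
```

carry_out([
  [0.95,0.217,0.067,-1,-1],
  [0.95,0.217,0.067,-1,-1],
  [0.95,0.217,0.067,-1,-1],
  [0.95,0.217,0.067,-1,-1],
  [0.95,0.217,0.067,-1,-1],
])

```text
clock: 11.68
position: [0.577, -0.0164, 0.0872]
ee_rot: [0.779, 0.627, -0.001, 0.0]
ft_force: [-0.3, -0.2, -1.1]
grip_width: 0.187
grasp_force: 58.9
```

carry_out([
  [0,0,0,-0.4,-1],
  [0,0,0,-0.4,-1],
  [0,0,0.17,-0.4,-1],
  [0,0,0.17,-0.4,-1],
])

```text
clock: 12.18
position: [0.5763, -0.0162, 0.0606]
ee_rot: [0.709, 0.705, -0.001, -0.001]
ft_force: [-0.4, 0.2, -0.7]
grip_width: 0.186
grasp_force: 58.9
```

Run:
```python
from h import *; from plan import *
b=(.6075-.028,-.016)
cur=plan([(*b,.037,90,-1,2)])
p=camera("side"); save(p,"c4",(215,140,325,250),5)
```

```text
start [ 5.76300e-01 -1.62000e-02  6.06000e-02  8.96922e+01]
CALL 3 3x[0.001, 0.021, 0.158, -0.01, -1.0] ->  [ 5.8e-01 -1.6e-02  3.7e-02  9.0e+01]
```

View pics/c4.png

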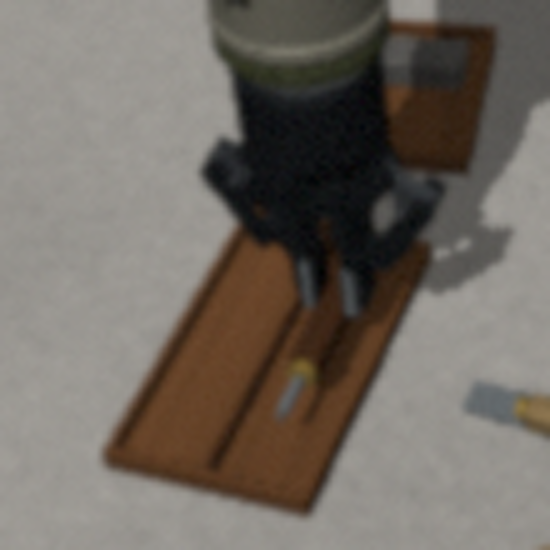

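The graver hangs level over the near bay, with its blade at side pixel (274,220) and the fingers clear of the divider. Lowering and releasing.

carry_out([
  [0,0.02,0.08,-0.01,-1],
  [0,0.02,0.16,-0.01,-1],
  [0,0.02,0.16,-0.01,-1],
  [0,0.02,0.16,-0.01,-0.2],
  [0,0.02,0.16,-0.01,-0.2],
  [0,0.02,0.16,-0.01,-0.2],
  [0,0.02,0,0,-0.2],
  [0,0.02,-0.25,0,-0.2],
  [0,0.02,-0.25,0,-0.2],
])

```text
clock: 13.35
position: [0.5826, -0.015, 0.1024]
ee_rot: [0.707, 0.707, 0.002, 0.002]
ft_force: [-0.9, 0.4, -0.2]
grip_width: 0.399
grasp_force: 0.0
```

Run:
```python
from h import *; from plan import *
b=(.409,.0095)
cur=plan([(.5,0,.095,60,-.2,1),(.435,.008,.095,30,-.2,1),(*b,.07,-2.8,-.2,2),(*b,.031,-2.8,-.2,2)])
```

```text
start [ 5.82600e-01 -1.50000e-02  1.02400e-01  8.99712e+01]
CALL 4 4x[0.1, -0.551, 0.049, 0.999, -0.2] ->  [ 0.5    0.     0.095 60.   ]
CALL 4 4x[-0.17, -0.402, 0.0, 1.0, -0.2] ->  [4.35e-01 8.00e-03 9.50e-02 3.00e+01]
CALL 3 3x[-0.131, -0.086, 0.15, 0.984, -0.2] ->  [0.412 0.009 0.073 0.48 ]
CALL 6 3x[-0.017, -0.001, 0.017, 0.109, -0.2] ; 3x[-0.017, -0.001, 0.277, 0.109, -0.2] ->  [ 0.409  0.01   0.031 -2.8  ]
```

carry_out([
  [0.1,-0.55,0.05,1,-0.2],
  [0.1,-0.55,0.05,1,-0.2],
  [0.1,-0.55,0.05,1,-0.2],
  [0.1,-0.55,0.05,1,-0.2],
])

```text
clock: 13.85
position: [0.4981, -0.0003, 0.0916]
ee_rot: [0.866, 0.5, -0.0, 0.0]
ft_force: [1.0, 0.4, 0.4]
grip_width: 0.403
grasp_force: 0.0
```

carry_out([
  [-0.17,-0.4,0,1,-0.2],
  [-0.17,-0.4,0,1,-0.2],
  [-0.17,-0.4,0,1,-0.2],
  [-0.17,-0.4,0,1,-0.2],
])

```text
clock: 14.35
position: [0.4338, 0.0078, 0.0918]
ee_rot: [0.965, 0.261, -0.0, 0.0]
ft_force: [-0.2, -0.5, 0.9]
grip_width: 0.4
grasp_force: 0.0
```

carry_out([
  [-0.145,-0.095,0.12,1,-0.2],
  [-0.145,-0.095,0.12,1,-0.2],
  [-0.145,-0.095,0.12,1,-0.2],
  [-0.145,-0.095,0.12,1,-0.2],
  [-0.145,-0.095,0.12,1,-0.2],
])

```text
clock: 14.98
position: [0.4078, 0.0093, 0.0738]
ee_rot: [1.0, 0.003, -0.0, -0.0]
ft_force: [-0.2, 1.0, -0.1]
grip_width: 0.397
grasp_force: 0.0
```

Run:
```python
from h import *; from plan import *
b=(.409,.0095)
cur=plan([(*b,.031,-2.8,-.2,2)])
p=camera("side"); save(p,"c5",(215,150,385,260),4)
```

```text
start [0.4078 0.0093 0.0738 0.3109]
CALL 3 3x[0.008, -0.001, 0.286, 0.104, -0.2] ->  [ 0.409  0.01   0.031 -2.8  ]
```

View pics/c5.png

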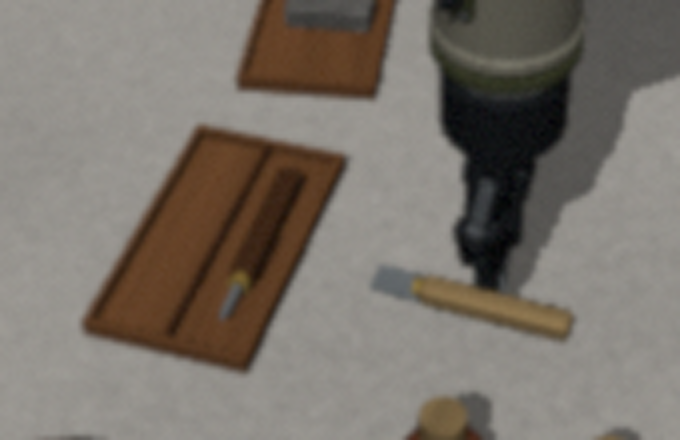

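The graver lies in the near bay, blade at side pixel (272,225). The gripper is over the pale handle at (338,221).

carry_out([
  [0,0,0.15,0.1,-0.2],
  [0,0,0.286,0.1,-0.2],
  [0,0,0.286,0.1,-0.2],
  [0,0,0.286,0.1,-1],
  [0,0,0.286,0.1,-1],
  [0,0,0.286,0.1,-1],
  [0,0,0.286,0.1,-1],
  [0,0,0.286,0.1,-1],
  [0,0,0.286,0.1,-1],
  [0,0,0.286,0.1,-1],
  [0,0,0.1,0.1,-1],
  [0,0,-0.2,0.1,-1],
  [0,0,-0.2,0.1,-1],
], force=60)

```text
clock: 16.65
position: [0.4098, 0.0092, 0.1069]
ee_rot: [1.0, -0.026, 0.003, 0.001]
ft_force: [0.4, -0.1, -1.6]
grip_width: 0.184
grasp_force: 58.9
```

Run:
```python
from h import *; from plan import *
b=(.6075+.028,-.015)
cur=plan([(.49,0,.1,27,-1,1),(.59,-.01,.1,57,-1,1),(*b,.09,87,-1,2),(*b,.037,88,-1,2)])
```

```text
start [ 0.4098  0.0092  0.1069 -3.0153]
CALL 3 3x[0.526, 0.033, 0.045, -0.981, -1.0] ->  [ 0.488  0.     0.1   26.4  ]
CALL 5 2x[0.009, 0.006, 0.001, -0.02, -1.0] ; 3x[0.565, 0.355, 0.001, -1.0, -1.0] ->  [ 5.88e-01 -1.00e-02  1.00e-01  5.64e+01]
CALL 5 2x[0.006, 0.012, 0.0, -0.02, -1.0] ; 3x[0.144, 0.278, 0.065, -1.0, -1.0] ->  [ 6.35e-01 -1.50e-02  9.00e-02  8.64e+01]
CALL 6 3x[-0.0, 0.006, 0.001, -0.02, -1.0] ; 3x[-0.0, 0.006, 0.355, -0.053, -1.0] ->  [ 6.36e-01 -1.50e-02  3.70e-02  8.80e+01]
```

carry_out([
  [0.53,0.033,0.045,-1,-1],
  [0.53,0.033,0.045,-1,-1],
  [0.53,0.033,0.045,-1,-1],
  [0.53,0.033,0.045,-1,-1],
  [0.53,0.033,0.045,-1,-1],
])

```text
clock: 17.27
position: [0.4865, 0.0001, 0.0968]
ee_rot: [0.973, 0.232, -0.0, 0.0]
ft_force: [-0.6, 0.1, -0.8]
grip_width: 0.189
grasp_force: 58.9
```

carry_out([
  [0.56,0.355,0,-1,-1],
  [0.56,0.355,0,-1,-1],
  [0.56,0.355,0,-1,-1],
  [0.56,0.355,0,-1,-1],
  [0.56,0.355,0,-1,-1],
])

```text
clock: 17.9
position: [0.5854, -0.0093, 0.0972]
ee_rot: [0.88, 0.475, -0.0, 0.0]
ft_force: [0.7, 0.4, -0.1]
grip_width: 0.191
grasp_force: 58.9
```

carry_out([
  [0.15,0.29,0.065,-1,-1],
  [0.15,0.29,0.065,-1,-1],
  [0.15,0.29,0.065,-1,-1],
  [0.15,0.29,0.2,-1,-1],
  [0.15,0.29,0.2,-1,-1],
])

```text
clock: 18.52
position: [0.633, -0.0144, 0.0648]
ee_rot: [0.727, 0.687, -0.001, -0.001]
ft_force: [-1.3, -0.0, -1.1]
grip_width: 0.184
grasp_force: 59.0
```

Run:
```python
from h import *; from plan import *
b=(.6075+.028,-.015)
plan([(*b,.036,88,-1,2)])
```

```text
start [ 6.33000e-01 -1.44000e-02  6.48000e-02  8.67148e+01]
CALL 3 3x[-0.003, 0.017, 0.192, -0.043, -1.0] ->  [ 6.36e-01 -1.50e-02  3.60e-02  8.80e+01]
```

carry_out([
  [0,0.017,0.1,-0.04,-1],
  [0,0.017,0.19,-0.04,-1],
  [0,0.017,0.19,-0.04,-1],
  [0,0.017,0.19,-0.04,-0.2],
  [0,0.017,0.19,-0.04,-0.2],
  [0,0.017,0.19,-0.04,-0.2],
  [0,0.017,0,0,-0.2],
  [0,0.017,-0.25,0,-0.2],
  [0,0.017,-0.25,0,-0.2],
])

```text
clock: 19.65
position: [0.6389, -0.0139, 0.108]
ee_rot: [0.726, 0.688, 0.002, 0.002]
ft_force: [0.4, 0.1, -0.3]
grip_width: 0.402
grasp_force: 0.0
```

Run:
```python
from h import *; from plan import *
b=(.4148,.3025)
cur=plan([(*b,.12,99,.5,2),(*b,.07,99,.5,2)])
```

```text
start [ 6.3890e-01 -1.3900e-02  1.0800e-01  8.6964e+01]
CALL 4 4x[0.973, -0.77, -0.038, -0.193, 0.5] ->  [ 0.531  0.138  0.114 92.741]
CALL 4 4x[0.997, -0.637, -0.037, -0.184, 0.5] ->  [ 0.429  0.283  0.119 98.249]
CALL 6 3x[0.144, -0.073, -0.005, -0.025, 0.5] ; 3x[0.144, -0.073, 0.328, -0.025, 0.5] ->  [4.15e-01 3.02e-01 7.00e-02 9.90e+01]
```

carry_out([
  [0.97,-0.77,-0.1,-0.2,0.5],
  [0.97,-0.77,-0.1,-0.2,0.5],
  [0.97,-0.77,-0.1,-0.2,0.5],
  [0.97,-0.77,-0.1,-0.2,0.5],
  [0.97,-0.77,-0.1,-0.2,0.5],
])

```text
clock: 20.27
position: [0.5296, 0.1365, 0.1193]
ee_rot: [0.689, 0.725, -0.0, 0.0]
ft_force: [-0.4, -1.1, 0.3]
grip_width: 0.75
grasp_force: 0.0
```

carry_out([
  [1,-0.65,0,-0.2,0.5],
  [1,-0.65,0,-0.2,0.5],
  [1,-0.65,0,-0.2,0.5],
  [1,-0.65,0,-0.2,0.5],
  [1,-0.65,0.2,-0.2,0.5],
  [1,-0.65,0.2,-0.2,0.5],
])

```text
clock: 21.02
position: [0.4246, 0.2797, 0.0878]
ee_rot: [0.651, 0.759, -0.002, -0.001]
ft_force: [0.4, 0.1, 1.1]
grip_width: 0.75
grasp_force: 0.0
```

Run:
```python
from h import *; from plan import *
b=(.4148,.3025)
plan([(*b,.07,99,.5,2),(*b,.031,99,.5,2)])
p=camera("top"); save(p,"c6",(190,125,430,275),3)
p=camera("side")
for n in("graver_center","broad_knife_center","whetstone_center","round_hone_center"):
    print(n,[(round(b["conf"],2),b["position"].round(3) if hasattr(b["position"],"round") else b["position"]) for b in boxes_of(n,p)[:1]])
```

```text
start [4.24600e-01 2.79700e-01 8.78000e-02 9.88256e+01]
CALL 6 3x[0.16, -0.041, 0.119, -0.006, 0.5] ; 3x[0.16, -0.041, 0.379, -0.006, 0.5] ->  [4.15e-01 3.02e-01 3.10e-02 9.90e+01]
graver_center []
broad_knife_center [(0.19, [0.4072, 0.3052, 0.0197])]
whetstone_center [(0.64, [0.4097, 0.3053, 0.019])]
round_hone_center [(0.81, [0.4099, 0.3063, 0.0192])]
```

View pics/c6.png

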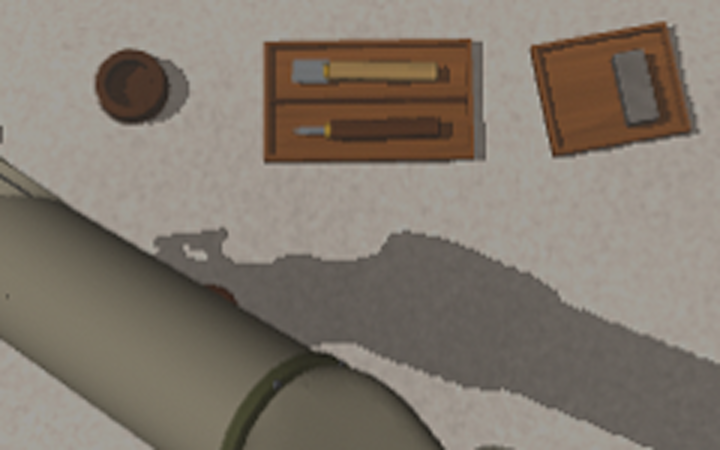

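Both knives lie in their bays, broad knife at top pixel (313,149) and graver at (315,168), and the whetstone is in its tray at (402,154). Hone next.

carry_out([
  [0.16,-0.04,0.12,0,0.5],
  [0.16,-0.04,0.12,0,0.5],
  [0.16,-0.04,0.25,0,0.5],
  [0.16,-0.04,0.379,0,0.5],
  [0.16,-0.04,0.379,0,0.5],
  [0.16,-0.04,0.379,0,-1],
  [0.16,-0.04,0.379,0,-1],
  [0.16,-0.04,0.379,0,-1],
  [0.16,-0.04,0.379,0,-1],
  [0.16,-0.04,0.379,0,-1],
  [0.16,-0.04,0.379,0,-1],
  [0.16,-0.04,0.379,0,-1],
  [0.16,-0.04,0.2,0,-1],
  [0.16,-0.04,-0.2,0,-1],
  [0.16,-0.04,-0.2,0,-1],
], force=50)

```text
clock: 23.2
position: [0.4164, 0.3064, 0.1235]
ee_rot: [0.65, 0.76, 0.003, 0.001]
ft_force: [-0.1, -0.4, -1.2]
grip_width: 0.459
grasp_force: 50.7
```

Run:
```python
from h import *; from plan import *
b=(.6115,-.198)
plan([(*b,.125,99,-1,3),(*b,.07,99,-1,1)])
```

```text
start [ 0.4164  0.3064  0.1235 98.9722]
CALL 3 3x[-0.987, 0.213, -0.003, -0.0, -1.0] ->  [ 0.471  0.165  0.124 98.98 ]
CALL 3 3x[-0.964, 0.208, -0.003, -0.0, -1.0] ->  [5.2400e-01 2.7000e-02 1.2400e-01 9.8988e+01]
CALL 3 3x[-0.975, 0.21, -0.003, -0.0, -1.0] ->  [ 0.578 -0.112  0.125 98.995]
CALL 7 5x[-0.598, 0.129, -0.002, -0.0, -1.0] ; 2x[-0.598, 0.129, 0.365, -0.0, -1.0] ->  [ 6.12e-01 -1.98e-01  7.00e-02  9.90e+01]
```

carry_out([
  [-0.3,0.25,-0.2,0,-1],
  [-0.7,0.3,-0.2,0,-1],
  [-0.99,0.3,-0.2,0,-1],
  [-0.99,0.3,-0.2,0,-1],
  [-0.99,0.3,-0.2,0,-1],
])

```text
clock: 23.82
position: [0.4819, 0.1654, 0.1493]
ee_rot: [0.65, 0.76, -0.0, -0.0]
ft_force: [0.2, 0.9, -1.4]
grip_width: 0.462
grasp_force: 50.7
```

carry_out([
  [-0.96,0.2,0,0,-1],
  [-0.96,0.2,0,0,-1],
  [-0.96,0.2,0,0,-1],
  [-0.96,0.2,0,0,-1],
])

```text
clock: 24.32
position: [0.5345, 0.0275, 0.1493]
ee_rot: [0.65, 0.76, 0.0, -0.0]
ft_force: [0.2, 0.9, -1.3]
grip_width: 0.46
grasp_force: 50.7
```

carry_out([
  [-0.97,0.18,0.1,0,-1],
  [-0.97,0.18,0.1,0,-1],
  [-0.97,0.18,0.1,0,-1],
  [-0.97,0.18,0.1,0,-1],
])

```text
clock: 24.82
position: [0.584, -0.111, 0.1342]
ee_rot: [0.65, 0.76, 0.0, -0.001]
ft_force: [-0.6, -0.4, -0.9]
grip_width: 0.457
grasp_force: 50.7
```

carry_out([
  [-0.6,0.08,0,0,-1],
  [-0.6,0.08,0,0,-1],
  [-0.6,0.08,0.2,0,-1],
  [-0.6,0.08,0.45,0,-1],
  [-0.6,0.08,0.45,0,-1],
])

```text
clock: 25.45
position: [0.6084, -0.1952, 0.0652]
ee_rot: [0.648, 0.762, -0.0, -0.002]
ft_force: [-0.0, 0.6, -0.3]
grip_width: 0.462
grasp_force: 50.8
```

Run:
```python
from h import *; from plan import *
b=(.6115,-.198)
plan([(*b,.036,99,-1,1)])
```

```text
start [ 6.08400e-01 -1.95200e-01  6.52000e-02  9.92077e+01]
CALL 2 2x[-0.022, 0.018, 0.194, 0.007, -1.0] ->  [ 6.12e-01 -1.98e-01  3.60e-02  9.90e+01]
```

carry_out([
  [-0.02,0.018,0.1,0,-1],
  [-0.02,0.018,0.19,0,-1],
  [-0.02,0.018,0.19,0,-1],
  [-0.02,0.018,0.19,0,0.25],
  [-0.02,0.018,0.19,0,0.25],
  [-0.02,0.018,0.19,0,0.25],
  [-0.02,0.018,0,0,0.25],
  [-0.02,0.018,-0.35,0,0.25],
  [-0.02,0.018,-0.75,0,0.25],
  [-0.02,0.018,-0.75,0,0.25],
])

```text
clock: 26.7
position: [0.6152, -0.2016, 0.1853]
ee_rot: [0.65, 0.76, 0.002, 0.004]
ft_force: [0.6, 0.1, -1.9]
grip_width: 0.627
grasp_force: 0.0
```

Run:
```python
from h import *; from plan import *
b=(.4035,.1515)
plan([(.5,.02,.175,45,.25,1),(*b,.175,15,.1,2),(*b,.12,0,.1,1)])
```

```text
start [ 0.6152 -0.2016  0.1853 98.9746]
CALL 3 3x[0.853, -0.285, 0.037, 0.972, 0.25] ->  [ 0.553 -0.082  0.18  69.828]
CALL 4 4x[0.516, -0.566, 0.032, 0.828, 0.25] ->  [5.00e-01 2.00e-02 1.75e-01 4.50e+01]
CALL 3 3x[0.152, -0.989, 0.0, 0.92, 0.1] ->  [ 0.411  0.141  0.175 17.4  ]
CALL 6 3x[-0.028, -0.082, 0.0, 0.08, 0.1] ; 3x[-0.028, -0.082, 0.367, 0.58, 0.1] ->  [0.404 0.152 0.12  0.   ]
```

carry_out([
  [0.85,-0.285,0.03,1,0.1],
  [0.85,-0.285,0.03,1,0.1],
  [0.85,-0.285,0.03,1,0.1],
  [0.85,-0.285,0.03,1,0.1],
])

```text
clock: 27.2
position: [0.5503, -0.0818, 0.1751]
ee_rot: [0.824, 0.567, -0.0, 0.0]
ft_force: [0.1, -0.9, 0.2]
grip_width: 0.552
grasp_force: 0.0
```

carry_out([
  [0.52,-0.57,0.03,1,0.1],
  [0.52,-0.57,0.03,1,0.1],
  [0.52,-0.57,0.03,1,0.1],
  [0.52,-0.57,0.03,1,0.1],
])

```text
clock: 27.7
position: [0.4993, 0.0203, 0.1706]
ee_rot: [0.942, 0.335, 0.0, 0.0]
ft_force: [-0.2, 0.4, 0.4]
grip_width: 0.554
grasp_force: 0.0
```

Run:
```python
from h import *; from plan import *
b=(.4035,.1515)
plan([(*b,.16,12,.1,2),(*b,.12,12,.1,1)])
for c in("top","side"):
    q=camera(c); uv=np.argwhere(q["depth"]>0)[:,::-1]; w=world(q,uv)
    if c=="top": save(q,"c7",(220,120,440,270),3)
    for n,x,y,lo,hi,r in (("pot",.4035,.1515,.07,.09,.03),("stand",.627,.229,.02,.032,.045),("stones",.616,-.23,.02,.035,.07)):
        m=(np.hypot(w[:,0]-x,w[:,1]-y)<r)&(w[:,2]>lo)&(w[:,2]<hi)
        if m.sum()<9: print(c,n,m.sum()); continue
        b=(w[m][:,:2]*1000).astype(np.float32); rc=cv2.minEnclosingCircle(b); ra=cv2.minAreaRect(b)
        print(c,n,m.sum(),b.mean(0).round(1),np.round(rc[0],1),round(rc[1],1),np.round(ra[0],1),np.round(ra[1],1),np.percentile(w[m][:,2],[10,50,90]).round(4))
```

```text
start [4.99300e-01 2.03000e-02 1.70600e-01 3.91549e+01]
CALL 3 3x[0.052, -0.995, 0.065, 0.833, 0.1] ->  [ 0.411  0.141  0.161 14.172]
CALL 5 3x[-0.032, -0.08, 0.006, 0.072, 0.1] ; 2x[-0.032, -0.08, 0.272, 0.072, 0.1] ->  [ 0.404  0.152  0.12  12.   ]
top pot 89 [403.3 151.2] [403.5 151.6] 14.1 [403.4 151.2] [26.4 26. ] [0.0768 0.0804 0.0838]
top stand 224 [626.7 226.5] [629.1 227. ] 35.8 [627.8 226.4] [64.7 66.9] [0.023  0.0268 0.0302]
top stones 426 [ 613.3 -233.9] [ 613.  -230.2] 65.9 [ 621.2 -235.1] [122.1 112.9] [0.0222 0.0262 0.0298]
side pot 119 [403.5 153.6] [404.3 151.6] 14.1 [403.6 151.9] [25.3 27.1] [0.0742 0.0791 0.0806]
side stand 327 [628.  229.6] [628.6 228.7] 34.5 [628.6 228.8] [66.6 66.7] [0.0224 0.0243 0.0263]
side stones 32 [ 625.9 -200. ] [ 630.3 -215.3] 36.4 [ 635.2 -212.2] [14.7 72.8] [0.0224 0.0245 0.0264]
```

View pics/c7.png

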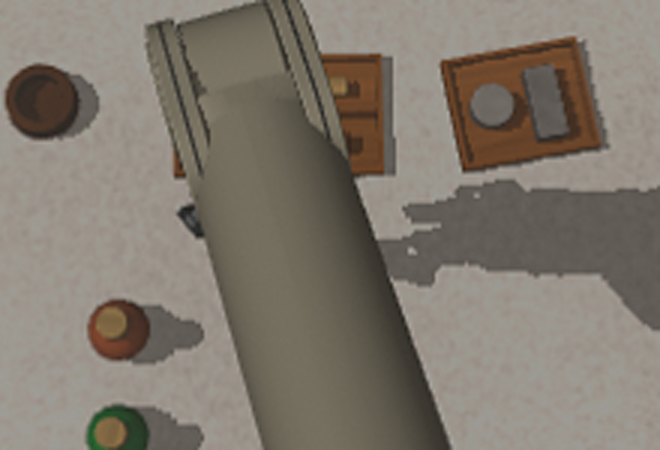

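The hone (164 px, 155 px region of the shorter tray) and whetstone lie side by side flat in the tray. The terracotta pot is at top pixel (259,230), the stand at (234,153). Now to the pot.

carry_out([
  [0.05,-0.99,0.05,0.83,0.1],
  [0.05,-0.99,0.05,0.83,0.1],
  [0.05,-0.99,0.05,0.83,0.1],
  [0.05,-0.99,0.05,0.83,0.1],
  [0.05,-0.99,0.05,0.83,0.1],
])

```text
clock: 28.42
position: [0.4122, 0.1401, 0.1632]
ee_rot: [0.992, 0.123, 0.0, -0.0]
ft_force: [-0.2, 0.5, -0.2]
grip_width: 0.555
grasp_force: 0.0
```

carry_out([
  [-0.02,-0.08,0,0.07,0.1],
  [-0.02,-0.08,0,0.07,0.1],
  [-0.02,-0.08,0.2,0.07,0.1],
  [-0.02,-0.08,0.3,0.07,0.1],
  [-0.02,-0.08,0.3,0.07,0.1],
])

```text
clock: 29.05
position: [0.405, 0.1516, 0.1174]
ee_rot: [0.995, 0.104, -0.001, -0.0]
ft_force: [0.4, 0.7, -0.8]
grip_width: 0.547
grasp_force: 0.0
```

Run:
```python
from h import *; from plan import *
b=(.4036,.1517)
plan([(*b,.08,12,.1,2)])
```

```text
start [ 0.405   0.1516  0.1174 11.9922]
CALL 3 3x[-0.009, -0.002, 0.249, -0.0, 0.1] ->  [ 0.404  0.152  0.08  12.   ]
```

carry_out([
  [-0.01,0,0.12,0,0.1],
  [-0.01,0,0.25,0,0.1],
  [-0.01,0,0.25,0,0.1],
  [-0.01,0,0.25,0,-0.2],
  [-0.01,0,0.25,0,-0.2],
  [-0.01,0,0.25,0,-0.4],
  [-0.01,0,0.25,0,-0.4],
  [-0.01,0,0.25,0,-1],
  [-0.01,0,0.25,0,-1],
  [-0.01,0,0.25,0,-1],
  [-0.01,0,0.25,0,-1],
  [-0.01,0,0.25,0,-1],
  [-0.01,0,0.2,0,-1],
  [-0.01,0,0.1,0,-1],
  [-0.01,0,0,0,-1],
  [-0.01,0,-0.1,0,-1],
  [-0.01,0,-0.2,0,-1],
  [-0.01,0,-0.3,0,-1],
  [-0.01,0,-0.3,0,-1],
], force=60)

```text
clock: 31.42
position: [0.4047, 0.152, 0.1643]
ee_rot: [0.995, 0.104, 0.001, 0.0]
ft_force: [0.0, 0.2, -1.7]
grip_width: 0.293
grasp_force: 59.0
```

Run:
```python
from h import *; from plan import *
b=(.6282,.228)
plan([(*b,.16,12,-1,2)])
p=camera("side"); save(p,"c8",(260,150,420,300),4)
```

```text
start [ 0.4047  0.152   0.1643 11.9538]
CALL 3 3x[1.0, -0.12, 0.018, -0.001, -1.0] ->  [ 0.548  0.201  0.162 11.983]
CALL 4 4x[0.563, -0.067, 0.01, -0.001, -1.0] ->  [ 0.628  0.228  0.16  12.   ]
```

View pics/c8.png

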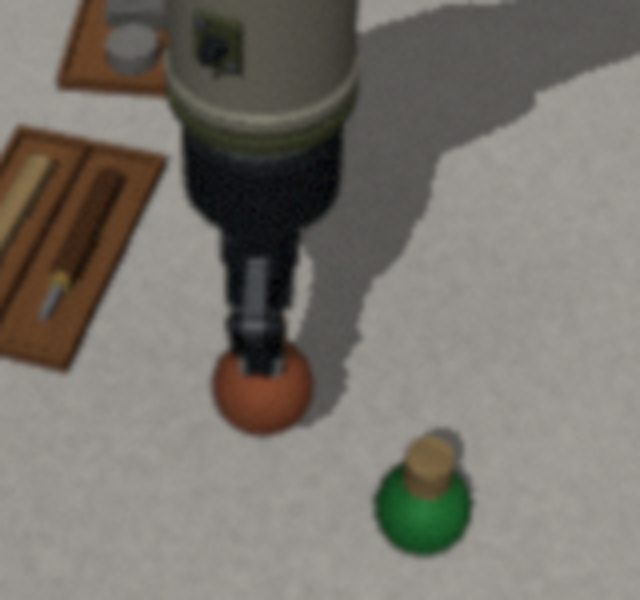

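The terracotta pot is held upright by its stopper, ball at side pixel (326,247), and the green pot at (366,276) is untouched. Carrying it slowly.

carry_out([
  [0.08,-0.01,0,0,-1],
  [0.2,-0.02,0,0,-1],
  [0.35,-0.04,0,0,-1],
  [0.5,-0.06,0,0,-1],
  [0.65,-0.08,0,0,-1],
  [0.8,-0.1,0,0,-1],
  [0.92,-0.11,0,0,-1],
  [1,-0.12,0,0,-1],
  [1,-0.12,0,0,-1],
  [1,-0.12,0,0,-1],
])

```text
clock: 32.72
position: [0.5464, 0.2006, 0.163]
ee_rot: [0.995, 0.104, -0.0, 0.0]
ft_force: [-0.4, -0.5, -1.1]
grip_width: 0.289
grasp_force: 59.1
```

carry_out([
  [0.08,-0.01,0,0,-1],
  [0.2,-0.02,0,0,-1],
  [0.35,-0.04,0,0,-1],
  [0.48,-0.06,0,0,-1],
  [0.563,-0.067,0.05,0,-1],
  [0.563,-0.067,0.15,0,-1],
  [0.563,-0.067,0.2,0,-1],
  [0.563,-0.067,0.2,0,-1],
])

```text
clock: 33.72
position: [0.6267, 0.2275, 0.1322]
ee_rot: [0.995, 0.104, -0.001, 0.0]
ft_force: [0.0, 0.1, -1.4]
grip_width: 0.29
grasp_force: 59.1
```

Run:
```python
from h import *; from plan import *
b=(.6282,.228)
plan([(*b,.12,12,-1,2),(*b,.098,12,-1,1)])
p=camera("side"); save(p,"c9",(170,180,300,310),4)
q=p; uv=np.argwhere(q["depth"]>0)[:,::-1]; w=world(q,uv); rgb=q["img"][uv[:,1],uv[:,0]].astype(int)
m=(np.hypot(w[:,0]-.628,w[:,1]-.228)<.05)&(w[:,2]>.035)&(rgb[:,0]>1.5*rgb[:,1])
from scipy.optimize import least_squares
r=least_squares(lambda c:np.linalg.norm(w[m]-c,axis=1)-.029,[.628,.228,.09],loss="soft_l1",f_scale=.002); print("ball centre",m.sum(),r.x.round(4),"rms",np.sqrt((r.fun**2).mean()).round(4))
m=(np.hypot(w[:,0]-.628,w[:,1]-.228)<.045)&(w[:,2]>.021)&(w[:,2]<.032)
print("stand",m.sum(),w[m].mean(0).round(4),cv2.minEnclosingCircle((w[m][:,:2]*1000).astype(np.float32)))
```

```text
start [ 0.6267  0.2275  0.1322 11.9827]
CALL 5 3x[0.011, -0.001, 0.081, -0.001, -1.0] ; 2x[0.011, -0.001, 0.228, -0.001, -1.0] ->  [ 0.628  0.228  0.098 12.   ]
ball centre 364 [0.6276 0.2265 0.0763] rms 0.02
stand 223 [0.6213 0.2387 0.0244] ((628.15673828125, 229.85548400878906), 34.426963806152344)
```

View pics/c9.png

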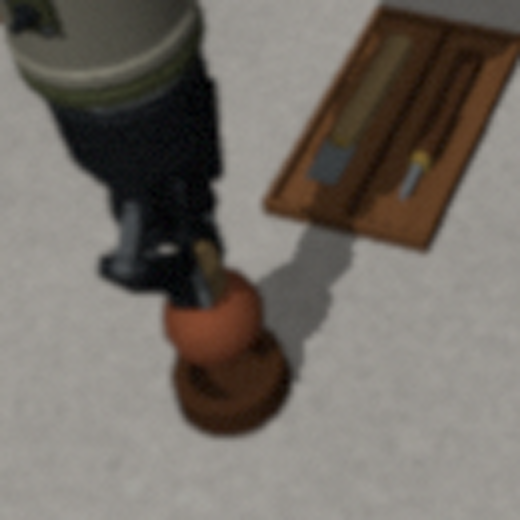

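The ball hangs over the cup, side pixel (223,260) above the stand at (227,273). About 2 mm of sideways correction is needed. Lowering gently.

carry_out([
  [0.01,-0.012,0.03,0,-1],
  [0.01,-0.012,0.07,0,-1],
  [0.01,-0.012,0.11,0,-1],
  [0.01,-0.012,0.14,0,-1],
  [0.01,-0.012,0.16,0,-1],
  [0.01,-0.012,0.18,0,-1],
  [0.01,-0.012,0.195,0,-1],
  [0.01,-0.012,0.21,0,-1],
  [0.01,-0.012,0.22,0,-1],
  [0.01,-0.012,0.22,0,-1],
  [0.01,-0.012,0.22,0,-1],
])

```text
clock: 35.15
position: [0.6288, 0.2298, 0.1003]
ee_rot: [0.995, 0.104, 0.0, 0.0]
ft_force: [-0.2, -2.2, 1.4]
grip_width: 0.293
grasp_force: 59.4
```

carry_out([
  [0,0.005,0.005,0,-1],
  [0,0.008,0.01,0,-1],
  [0,0.008,0.015,0,-1],
  [0,0.008,0.015,0,-1],
])

```text
clock: 35.65
position: [0.6292, 0.2289, 0.099]
ee_rot: [0.995, 0.104, 0.001, 0.0]
ft_force: [-1.1, -2.7, 9.3]
grip_width: 0.294
grasp_force: 60.1
```

carry_out([
  [0,0.004,-0.005,0,-1],
  [0,0.004,-0.005,0,-1],
  [0,0.004,-0.005,0,-0.35],
  [0,0.004,-0.005,0,-0.25],
  [0,0.004,-0.005,0,-0.1],
  [0,0.004,-0.005,0,0.1],
  [0,0.004,-0.005,0,0.1],
  [0,0.004,-0.005,0,0.1],
  [0,0.004,-0.1,0,0.1],
  [0,0.004,-0.25,0,0.1],
  [0,0.004,-0.5,0,0.1],
  [0,0.004,-0.8,0,0.1],
  [-0.5,0.3,-0.9,0,0.1],
  [-0.9,0.5,-0.9,0,0.1],
  [-0.9,0.5,-0.9,0,0.1],
  [-0.9,0.5,-0.9,0,0.1],
], force=20)

```text
clock: 37.65
position: [0.5119, 0.1261, 0.2349]
ee_rot: [0.995, 0.103, 0.001, 0.001]
ft_force: [0.0, -0.5, 0.5]
grip_width: 0.554
grasp_force: 0.0
```

Run:
```python
from h import *; from plan import *
print(pose())
for c in("side","top"):
    q=camera(c); uv=np.argwhere(q["depth"]>0)[:,::-1]; w=world(q,uv)
    if c=="side": save(q,"c10")
    m=(np.hypot(w[:,0]-.628,w[:,1]-.229)<.03)&(w[:,2]>.088)&(w[:,2]<.11)
    if m.sum()>5:
        b=(w[m][:,:2]*1000).astype(np.float32); print(c,"stopper",m.sum(),cv2.minEnclosingCircle(b),np.percentile(w[m][:,2],[50,95]).round(4))
```

```text
[ 0.51187289  0.1261272   0.23493013 11.8596065 ]
side stopper 123 ((628.8054809570312, 228.5501251220703), 14.213851928710938) [0.0959 0.0983]
```

View pics/c10.png

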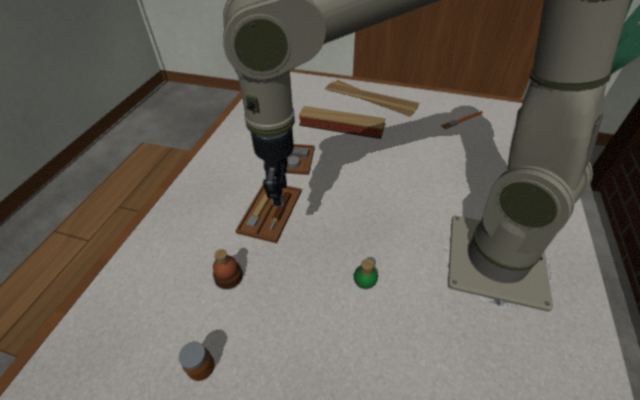

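The pot sits upright in the stand at side pixel (227,272), stopper top about 0.097 m and centred, and the jar, bundle and green pot are undisturbed. I'll check the knife and stone heights, then hand in.

carry_out([
  [-0.6,-0.9,-0.3,0,0.1],
  [-0.6,-0.9,-0.3,0,0.1],
  [-0.6,-0.9,-0.3,0,0.1],
  [-0.6,-0.9,-0.3,0,0.1],
  [-0.6,-0.9,-0.3,0,0.1],
  [-0.6,-0.9,-0.3,0,0.1],
])

```text
clock: 38.5
position: [0.3969, 0.2404, 0.2777]
ee_rot: [0.995, 0.104, -0.0, -0.0]
ft_force: [1.2, 0.2, -0.1]
grip_width: 0.55
grasp_force: 0.0
```

Run:
```python
from h import *
q=camera("top"); uv=np.argwhere(q["depth"]>0)[:,::-1]; w=world(q,uv)
for n,x,y in (("graver",.5795,0),("broad",.6355,0),("whet",.620,-.254),("hone",.6115,-.198),("stopper",.628,.229)):
    lo,hi=(.085,.12) if n=="stopper" else (.0165,.05)
    dx=.02; dy=.075 if n in("graver","broad") else .02
    m=(abs(w[:,0]-x)<dx)&(abs(w[:,1]-y)<dy)&(w[:,2]>lo)&(w[:,2]<hi)
    if m.sum()<5: print(n,m.sum()); continue
    a=w[m]; A=np.c_[a[:,:2]-a[:,:2].mean(0),np.ones(len(a))]
    s=np.linalg.lstsq(A,a[:,2],rcond=None)[0]
    print(n,m.sum(),"xy range",a[:,:2].min(0).round(3),a[:,:2].max(0).round(3),"z",np.median(a[:,2]).round(4),"slope",s[:2].round(3))
```

```text
graver 240 xy range [ 0.568 -0.066] [0.588 0.07 ] z 0.0228 slope [-0.014 -0.005]
broad 263 xy range [ 0.624 -0.065] [0.649 0.072] z 0.0227 slope [ 0.019 -0.028]
whet 154 xy range [ 0.6   -0.273] [ 0.64  -0.237] z 0.0264 slope [0.019 0.007]
hone 155 xy range [ 0.592 -0.218] [ 0.631 -0.183] z 0.0259 slope [0.021 0.012]
stopper 83 xy range [0.613 0.215] [0.64 0.24] z 0.0982 slope [0.021 0.114]
```

```bash
python3 -c "
from workcell import ticket
print(ticket.hand_in())"
```

```text
the job is handed in; nothing more can be done
None
```

I handed the job in at about 39 s; no verdict came back. By my last camera check each knife lies flat in its own bay, the stones lie flat side by side in the shorter tray, and the terracotta pot sits upright in its stand. I moved nothing else.

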